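# Check weights back into their cases

## Task

The scale has been checked and its four steel check weights are still piled on one another on the worktop. Take the pile apart and stand each weight upright in the round case that is made for its size, right down on the floor of the well; the lids, which stand behind, stay off. Do not drop or topple a weight, and leave the vial and the roll of tape where they are.

Things in the scene. Friction and masses are not known exactly. Their poses are not given: they have to be found in the camera images.
- weight_20: smallest check weight: plain steel cylinder 20 mm in diameter, 20 mm high, about 50 g. Origin: centre of its underside; z up along its axis. Flat above and below, a shallow groove round it 5 mm under the top. At the start it stands on weight_30, topmost.
- weight_30: second smallest check weight: plain steel cylinder 30 mm in diameter, 18 mm high, about 100 g. Origin: centre of its underside; z up along its axis. Flat above and below, a shallow groove round it 5 mm under the top. At the start it stands on weight_42.
- weight_42: second largest check weight: plain steel cylinder 42 mm in diameter, 18 mm high, about 200 g. Origin: centre of its underside; z up along its axis. Flat above and below, a shallow groove round it 5 mm under the top. At the start it stands on weight_56.
- weight_56: largest check weight: plain steel cylinder 56 mm in diameter, 26 mm high, about 500 g. Origin: centre of its underside; z up along its axis. Flat above and below, a shallow groove round it 5 mm under the top. At the start it stands on the worktop and carries the other three (axes within about 1 mm at each joint).
- case_20: smallest weight case, for weight_20: round black case bottom 49 mm across, 18 mm high, fixed. Dark grey well 29 mm in diameter, widening to 35 mm at the mouth; its floor is 12 mm above the worktop, 6 mm below the rim. Origin: centre of its underside; z up, on the well's axis. A seated weight stands 14 mm above the rim: hold it there, fingers above the rim.
- case_30: second smallest weight case, for weight_30: round black case bottom 59 mm across, 18 mm high, fixed. Dark grey well 39 mm in diameter, widening to 45 mm at the mouth; its floor is 12 mm above the worktop, 6 mm below the rim. Origin: centre of its underside; z up, on the well's axis. A seated weight stands 12 mm above the rim: hold it there, fingers above the rim.
- case_42: second largest weight case, for weight_42: round black case bottom 71 mm across, 18 mm high, fixed. Dark grey well 51 mm in diameter, widening to 57 mm at the mouth; its floor is 12 mm above the worktop, 6 mm below the rim. Origin: centre of its underside; z up, on the well's axis. A seated weight stands 12 mm above the rim: hold it there, fingers above the rim.
- case_56: largest weight case, for weight_56: round black case bottom 85 mm across, 18 mm high, fixed. Dark grey well 65 mm in diameter, widening to 71 mm at the mouth; its floor is 12 mm above the worktop, 6 mm below the rim. Origin: centre of its underside; z up, on the well's axis. A seated weight stands 20 mm above the rim: hold it there, fingers above the rim.
- vial: bystander, not to be moved: small clear glass sample vial with brown contents and a white cap, standing loose on the worktop behind the work, 23 mm in diameter, 60 mm high; origin: centre of its underside.
- tape: bystander, not to be moved: roll of tan packing tape lying loose and flat on the worktop at the right of the work, 92 mm across, 24 mm high; origin: centre of its underside.
Mind the look-alikes: they are no part of the job. Leave any orange look-alike of the case_30 alone.

How it is judged:
By the outcome, as a careful person would: the job done as asked, in the order asked, and still so for the second after the job is handed in, with the robot touching nothing.
It also fails if it takes over 115 s, if anything falls off the work surface, if the arm or the gripper's body presses on something with over 40 N, if the wrist force passes 120 N, or if a joint passes its speed limit or range.

## Robot

A 7-joint arm with a two-finger parallel gripper is mounted at the origin on a cart in front of the work surface, level with it; the furniture and walls round the work are solid. World frame = base frame: x ahead of the robot, y to its left, z up, the work surface at z = 0. Lengths are in m, angles in rad, forces in N, time in s.
With the tool pointing down it reaches from about 0.35 to 0.9 m from the base axis. Payload 8.1 kg.
Tool frame: the origin (TCP) lies at the very end of the fingers, on their centre line; the grasp point (between the pads) lies grasp_offset behind it (grasp_offset is the distance from the TCP to the grasp point, in m); z points along the fingers, y is the line along which they close (so a half turn about z gives the same grasp; the last joint's range is limited). The gripper opens to 92 mm and grips with 3 to 60 N. Pads are 19 mm wide; open, the fingers measure 130 mm over their backs; the gripper's body (75 mm by 190 mm) begins 47 mm behind the grasp point.
Start: joints at [1.166, 0.434, 0.025, 1.573, -0.012, 1.134, -0.075], TCP at [0.186, -0.597, 0.227] pointing down, gripper open.
Joint ranges: [-2.62, 2.62], [-0.44, 2.09], [-1.27, 1.32], [0.08, 2.57], [-1.32, 4.46], [0.12, 2], [-2.74, 2.74]. Speed limits (rad/s): [2.22, 2.22, 3.01, 3.01, 3.14, 3.14, 3.14].

## Interface

Orientations are given as a unit quaternion [x, y, z, w].
In Python, from plant import * gives the robot as it stands. The module is installed in compiled form; this text tells all that it offers.
- The arm moves only by the shell command python3 -m creep 'ROWS' [FORCE]. ROWS is JSON, a list that holds one entry, the list of rows, each a list of 5 numbers: the shift along the tool's x, y, z in cm, then the turn about the tool's z in rad, then the opening, from -1 (shut) to 1 (fully open), so that 0 is half open. A call has 1 to 10 rows; each row shifts and turns the commanded pose from where the row before left it, along the tool's axes as they then stand; what a row does not reach is not made up. A row lasts 1/12 s, in which the tool goes at most 41.7 mm and 7.16 degrees, less where a joint would pass 70% of its speed; a pose out of reach is approached as far as the arm can. A call is refused whole if a number of a shift passes 4.17 or a number of a turn 0.125, either way. A call with a gripper value outside its range is refused whole. The fingers move at their own pace and stop on an object; FORCE is the grip in N (left out, the last holds). Time passes only in rows, so rows that do not move let the fingers close. It gives the time, the measured TCP pose, the force, the opening and the grip force at its end, in the units of the state.
- state(): the state, without advancing time (a new reading comes with each control period).
- snapshot(name): name is "scene" or "side" or "wrist"; returns a dict with "image" (384x512x3 uint8, red, green, blue), "fx", "fy", "cx", "cy" (pixels), "pose" (4x4, takes a point from camera to world coordinates). Camera axes: x right, y up, looking along -z (the intrinsics and any distortion apply to the point x, -y, -z); pixel columns grow to the right and rows downward; lengths in m; the calibration is good to about 2 mm. A picture is of the moment at which its call begins. There is no depth.
- sign_off(): hands the job in; it is judged then, once.
The state is a dict: "clock": time; "qpos": joint angles; "joint_vel": joint speeds; "tau": joint torques, N m; "ee_pos": TCP position; "tool_rot": TCP orientation; "force": force on the tool from outside, world axes, zero at the start; "moment": the same for the moment, N m; "width": finger opening in m; "grasp_force": force on a finger pad.
Only numpy, scipy, OpenCV 4.12 (cv2) and the standard library are available. Lean on these libraries where they do the work, as an engineer would, in place of code of your own. Each camera call takes 0.05 s, during which the arm holds its last target. There are 200 camera calls.

## Working session

There is one attempt and no reset: what is moved stays moved. The work goes in short steps, Python scripts to look and compute and a shell command to move; the robot and the scene stay as the last step left them, time stands still between calls to the robot, and variables do not carry over. Pictures are saved under pics/ and viewed, at most 14 in all, crops included, and the job is handed in when it is done.

```bash
mkdir -p pics; cat > h.py <<'E'
from plant import *
import numpy as np, cv2
from scipy.spatial.transform import Rotation as R
def snap(name,fn):
    s=snapshot(name); cv2.imwrite('pics/'+fn,s['image'][:,:,::-1]); 
    np.save('pics/'+fn+'.npy',{k:s[k] for k in s if k!='image'},allow_pickle=True); return s
def load(fn): return np.load('pics/'+fn+'.npy',allow_pickle=True).item()
def px2w(s,u,v,z):
    P=np.array(s['pose']); d=P[:3,:3]@np.array([(u-s['cx'])/s['fx'],-(v-s['cy'])/s['fy'],-1.0])
    o=P[:3,3]; return o+d*(z-o[2])/d[2]
def w2px(s,p):
    P=np.array(s['pose']); c=P[:3,:3].T@(np.array(p)-P[:3,3]); return s['cx']+s['fx']*c[0]/-c[2], s['cy']-s['fy']*c[1]/-c[2]
E
python3 - <<'E'
from h import *
np.set_printoptions(precision=4,suppress=True)
st=state()
print(st)
for n in ('scene','side'):
    s=snap(n,n+'0.png'); print(n,{k:s[k] for k in s if k not in('image',)})
a=cv2.imread('pics/scene0.png');b=cv2.imread('pics/side0.png')
E
```

```text
{'clock': 0.0, 'qpos': array([ 1.1664,  0.4352,  0.025 ,  1.5741, -0.0116,  1.134 , -0.0751]), 'joint_vel': array([-0.0007,  0.0002, -0.0001,  0.    , -0.0009, -0.0007, -0.    ]), 'tau': array([  0.0001, -66.7851,   0.986 , -31.4458,  -0.0603,   0.0428,
         0.0002]), 'ee_pos': array([ 0.1855, -0.5963,  0.2259]), 'tool_rot': array([ 0.9886,  0.1503, -0.0002, -0.0008]), 'force': array([ 0.0324, -0.1049,  0.3844]), 'moment': array([ 0.0099,  0.0488, -0.004 ]), 'grasp_force': 0.0, 'width': 0.09168755364089332}
scene {'fx': 473.1846530993335, 'fy': 473.1846530993335, 'cx': 251.47215282499943, 'cy': 191.03119614035796, 'pose': array([[ 0.7918,  0.3658, -0.4891, -0.0629],
       [-0.6104,  0.448 , -0.6532, -0.899 ],
       [-0.0198,  0.8158,  0.578 ,  0.8346],
       [ 0.    ,  0.    ,  0.    ,  1.    ]])}
side {'fx': 407.3283394178873, 'fy': 407.3283394178873, 'cx': 256.3706576506799, 'cy': 191.93885069065956, 'pose': array([[-0.9999, -0.0108, -0.0022,  0.5978],
       [ 0.0055, -0.6669,  0.7451,  0.722 ],
       [-0.0096,  0.7451,  0.6669,  0.7703],
       [ 0.    ,  0.    ,  0.    ,  1.    ]])}
```

```bash
python3 -c "
import plant; print([n for n in dir(plant) if n[0]!='_'], getattr(plant,'grasp_offset',None))"
```

```text
['Unreachable', 'grasp_offset', 'sign_off', 'snapshot', 'state'] 0.0188
```

View pics/scene0.png

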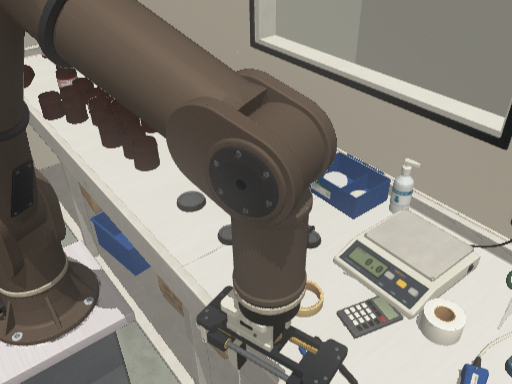

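View pics/side0.png

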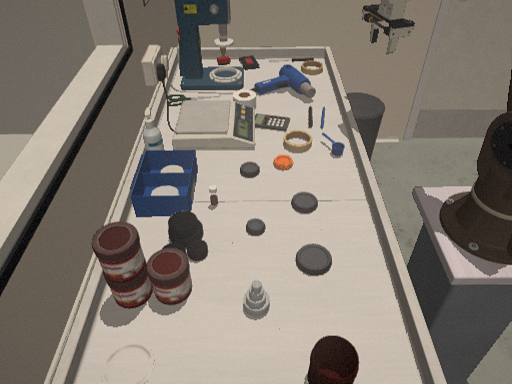

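Side picture: the pile is at (256,300). Black cases are at (314,260), (304,202), (250,170) and (256,227), with an orange look-alike at (283,162). The lids are at (185,230), the vial at (213,197) and the tape at (297,141). I'll check the choice in a close crop.

```bash
python3 - <<'E'
from h import *
s=load('side0.png')
for n,u,v,z in [('A',314,258,.018),('B',304,201,.018),('C',250,169,.018),('D',256,226,.018),('orange',283,161,.018),('pile top',256.5,284,.082),('pile bot',256.5,307,.013),('tape',297,140,.024),('vial',213,205,0)]:
    print(n,px2w(s,u,v,z).round(4))
im=cv2.imread('pics/side0.png'); c=im[150:325,150:350]; cv2.imwrite('pics/c1.png',cv2.resize(c,None,fx=4,fy=3.4,interpolation=cv2.INTER_CUBIC))
E
```

```text
A [0.4668 0.1155 0.018 ]
B [ 0.4721 -0.0798  0.018 ]
C [ 0.6186 -0.2205  0.018 ]
D [0.602  0.0108 0.018 ]
orange [ 0.5191 -0.2574  0.018 ]
pile top [0.6014 0.2322 0.082 ]
pile bot [0.6021 0.2415 0.013 ]
tape [ 0.469  -0.3587  0.024 ]
vial [ 0.7196 -0.0868  0.    ]
```

View pics/c1.png

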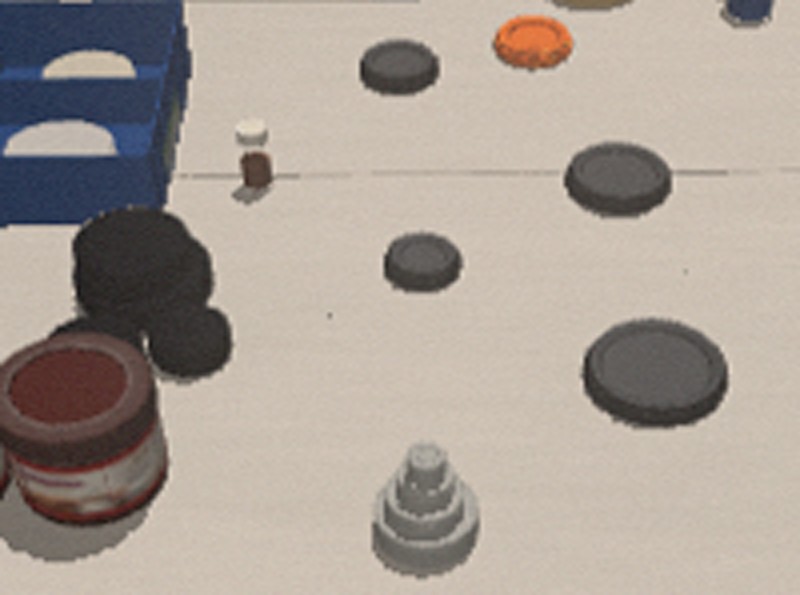

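Crop: pile in steel steps with its top at about (256,284). The black cases run, by size, A (largest), B, C (a bit farther away than D, about the same pixel width, so 30) and D (smallest). The orange one is the look-alike. I'll fit the silhouettes to settle sizes and positions.

```bash
cat >> h.py <<'E'
def sil(s,x,y,r,z0,z1):
    t=np.linspace(0,2*np.pi,60,endpoint=False)
    p=np.array([w2px(s,(x+r*np.cos(a),y+r*np.sin(a),z)) for z in(z0,z1) for a in t],np.float32)
    return cv2.convexHull(p)
def fitblob(s,cnt,r,z0,z1,g):
    from scipy.optimize import least_squares
    o=cv2.convexHull(cnt.astype(np.float32)); (ou,ov),(ow,oh)=np.array(o[:,0].mean(0)),(0,0)
    def ext(h): return np.r_[h[:,0].min(0),h[:,0].max(0)]
    oe=ext(o); 
    f=lambda q: ext(sil(s,q[0],q[1],q[2],z0,z1))-(oe+np.array([-.5,-.5,.5,.5])*0)
    return least_squares(f,[*g,r])
E
python3 - <<'E'
from h import *
s=load('side0.png'); im=cv2.imread('pics/side0.png').astype(int)
m=((im.max(2)<115)).astype(np.uint8)
for n,(u,v),g in [('A',(314,262),(.467,.115)),('B',(304,203),(.472,-.08)),('C',(250,171),(.619,-.22)),('D',(256,228),(.602,.01))]:
    nl,l=cv2.connectedComponents(m); k=(l==l[v,u]).astype(np.uint8)
    c=cv2.findContours(k,0,1)[0][0]
    q=fitblob(s,c,.03,0,.018,g); print(n,k.sum(),(q.x*1000).round(1),q.fun.round(1))
st=state(); print(np.array([.602,.237])-st['ee_pos'][:2])
for u,v in [(333,375),(170,300),(122,250)]: print(px2w(s,u,v,0).round(3))
E
```

```text
A 910 [472.5 115.   35.1] [ 0.1  2.4 -4.3 -0.2]
B 447 [472. -80.  30.] [ 1.5  0.5 -1.8  0.5]
C 250 [ 621.4 -230.4   29.8] [-0.9 -1.2  0.1  1. ]
D 266 [602.2   3.3  27. ] [-0.7 -2.7  2.5  1.5]
[0.41642569 0.83334171]
[0.459 0.381 0.   ]
[0.792 0.214 0.   ]
[0.932 0.07  0.   ]
```

```bash
sed -i 's/least_squares(f,\[\*g,r\])/least_squares(f,[*g,r],diff_step=1e-2)/' h.py
python3 - <<'E'
from h import *
s=load('side0.png'); im=cv2.imread('pics/side0.png').astype(int)
m=((im.max(2)<115)).astype(np.uint8)
for n,(u,v),g in [('A',(314,262),(.467,.115)),('B',(304,203),(.472,-.08)),('C',(250,171),(.619,-.22)),('D',(256,228),(.602,.01))]:
    nl,l=cv2.connectedComponents(m); k=(l==l[v,u]).astype(np.uint8)
    c=cv2.findContours(k,0,1)[0][0]
    q=fitblob(s,c,.03,0,.018,g); print(n,k.sum(),(q.x*1000).round(1),q.fun.round(1))
E
```

```text
A 910 [467.1 111.5  39.9] [ 0.2 -0.3 -0.2  0.2]
B 447 [471.5 -82.2  33.1] [ 0.5 -0.8 -0.5  0.8]
C 250 [ 620.2 -229.9   27.2] [ 0.3 -0.6 -0.3  0.5]
D 266 [604.5   5.5  21.7] [ 0.5 -0.6 -0.5  0.6]
```

```bash
python3 -m creep '[[[0,0,-1.3,0.101,1],[0,0,-1.3,0.101,1],[0,0,-1.3,0.1,1],[1.4,-2.8,0,0,1],[1.4,-2.8,0,0,1],[1.4,-2.8,0,0,1],[1.4,-2.8,0,0,1],[1.4,-2.8,0,0,1],[1.4,-2.8,0,0,1],[1.4,-2.8,0,0,1]]]' 20
```

```text
clock: 0.93
ee_pos: [0.2841, -0.3991, 0.2655]
tool_rot: [1.0, -0.0, -0.0, -0.0]
force: [0.4, -0.6, 0.3]
width: 0.0917
grasp_force: 0.0
```

```bash
python3 -m creep '[[[1.59,-3.2,0,0,1],[1.59,-3.2,0,0,1],[1.59,-3.2,0,0,1],[1.59,-3.2,0,0,1],[1.59,-3.2,0,0,1],[1.59,-3.2,0,0,1],[1.59,-3.2,0,0,1],[1.59,-3.2,0,0,1],[1.59,-3.2,0,0,1],[1.59,-3.2,0,0,1]]]' && python3 -c "
from h import *
import time
s=snap('wrist','w1.png'); print(s['fx'],s['cx'],s['cy'],s['pose'].round(3),state()['ee_pos'])"
```

```text
clock: 1.77
ee_pos: [0.4431, -0.0792, 0.2657]
tool_rot: [1.0, -0.0, -0.0, 0.0]
force: [1.3, -0.2, -0.2]
width: 0.0918
grasp_force: 0.0
268.95265629432157 251.63925165675371 194.80615130354025 [[-0.001  0.951  0.309  0.528]
 [-1.    -0.001 -0.001 -0.08 ]
 [-0.    -0.309  0.951  0.424]
 [ 0.     0.     0.     1.   ]] [ 0.44605482 -0.07197131  0.26594412]
```

View pics/w1.png

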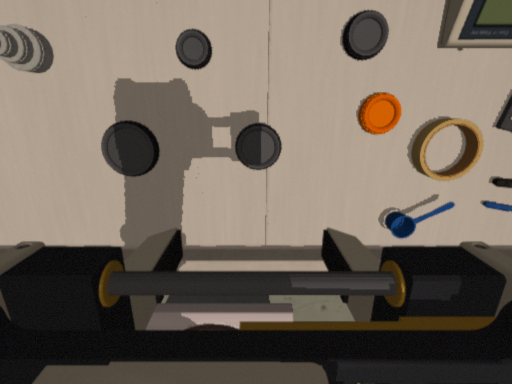

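Wrist view (up = +x, left = +y): A at (130,148), B (258,146), D (193,48), C (365,35), orange look-alike (380,113), tape (448,150), pile at the upper left (18,45). It agrees with the side view, so I'll refine here.

```bash
python3 - <<'E'
from h import *
s=load('w1.png'); im=cv2.imread('pics/w1.png').astype(int)
for th in (55,70):
  m=((im.max(2)<th)).astype(np.uint8); m=cv2.morphologyEx(m,cv2.MORPH_CLOSE,np.ones((5,5),np.uint8))
  for n,(u,v),r in [('A',(131,148),.0425),('B',(258,146),.0355),('C',(365,35),.0295),('D',(193,48),.0245)]:
    nl,l=cv2.connectedComponents(m); k=(l==l[v,u]).astype(np.uint8)
    c=cv2.findContours(k,0,1)[0][0]; g=px2w(s,u,v,.018)[:2]
    q=fitblob(s,c,r,0,.018,g); print(th,n,l[v,u],k.sum(),(q.x*1000).round(1),q.fun.round(1))
E
```

```text
55 A 13 2075 [468.5 103.   37.9] [-1.3  1.4  1.4 -1.4]
55 B 14 1226 [473.  -88.6  33. ] [ 0.5 -0.5 -0.5  0.5]
55 C 0 143277 [-32.8  68.  205.8] [ 46.1 -58.9 -47.2  72.2]
55 D 0 143277 [-32.8  68.  205.8] [ 46.1 -58.9 -47.2  72.2]
70 A 15 2451 [468.4 103.7  39.8] [-1.1  1.1  1.2 -1.1]
70 B 16 1357 [472.2 -88.6  33.4] [ 0.2 -0.2 -0.2  0.3]
70 C 0 135442 [-32.5  67.  205. ] [ 46.  -58.7 -47.1  71.9]
70 D 0 135442 [-32.5  67.  205. ] [ 46.  -58.7 -47.1  71.9]
```

```bash
python3 -m creep '[[[1.0,-3.2,0,0,1],[1.3,-3.2,0,0,1],[1.3,-3.2,0,0,1],[1.3,-3.2,0,0,1],[1.3,-3.2,0,0,1],[1.3,-3.2,0,0,1],[1.3,-3.2,0,0,1],[1.3,-3.2,0,0,1],[1.0,-3.2,0,0,1],[1.0,-2.8,0,0,1]]]' && python3 -m creep '[[[0,0,0,0,1],[0,0,0,0,1]]]' && python3 -c "
from h import *
s=snap('wrist','w2.png'); print(state()['ee_pos'])"
```

```text
clock: 2.65
ee_pos: [0.5641, 0.2371, 0.2652]
tool_rot: [1.0, 0.0, -0.0, -0.0]
force: [0.7, -0.2, -0.9]
width: 0.0919
grasp_force: 0.0
clock: 2.82
ee_pos: [0.5635, 0.2368, 0.2648]
tool_rot: [1.0, 0.001, -0.001, -0.0]
force: [-0.1, 0.2, 0.5]
width: 0.0917
grasp_force: 0.0
[0.56367705 0.23501463 0.26493095]
```

View pics/w2.png

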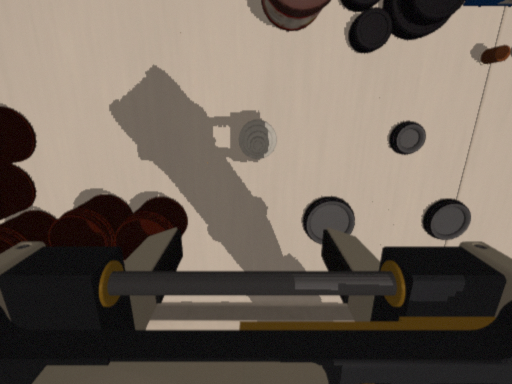

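```bash
python3 - <<'E'
from h import *
s=load('w2.png'); im=cv2.imread('pics/w2.png').astype(int); g=im.max(2)
for th in (100,115):
  m=((g<th)).astype(np.uint8); m=cv2.morphologyEx(m,cv2.MORPH_CLOSE,np.ones((5,5),np.uint8))
  nl,l=cv2.connectedComponents(m)
  for n,(u,v),r in [('A',(330,228),.0425),('B',(450,220),.0355),('D',(407,140),.0245)]:
    i=l[v,u] or l[v-17,u]; k=(l==i).astype(np.uint8)
    if i==0: print(n,'none'); continue
    c=max(cv2.findContours(k,0,1)[0],key=len); q0=px2w(s,u,v,.018)[:2]
    q=fitblob(s,c,r,0,.018,q0); print(th,n,k.sum(),(q.x*1000).round(1),q.fun.round(1))
print(px2w(s,257,138,.082).round(4), [np.round(w2px(s,(.602,.237,z)),1) for z in (.082,.062,.044,.026,0)])
c=im[105:170,215:300].astype(np.uint8); cv2.imwrite('pics/c2.png',cv2.resize(c,None,fx=9,fy=9,interpolation=cv2.INTER_CUBIC))
E
```

```text
100 A 77261 [312.6 229.3 383.8] [ 38.2 -35.6 -38.2  58.6]
100 B 1538 [471.5 -87.1  32.7] [ 0.2 -0.2 -0.2  0.2]
100 D 954 [605.2   2.   22.8] [-0.6  0.6  0.5 -0.5]
115 A 93819 [351.1 229.6 385.2] [ 31.6 -28.4 -31.6  47.5]
115 B 1568 [471.5 -87.1  32.7] [ 0.2 -0.2 -0.2  0.2]
115 D 988 [605.2   2.8  23.2] [-0.3  0.3  0.3 -0.3]
[0.6117 0.2297 0.082 ] [array([251.1, 145.8]), array([251.2, 143.8]), array([251.2, 142.1]), array([251.2, 140.6]), array([251.3, 138.6])]
```

View pics/c2.png

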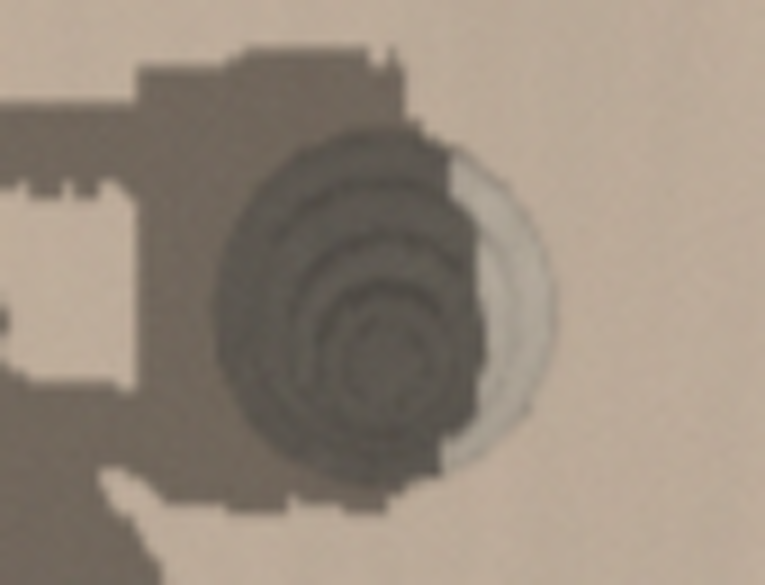

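Crop: concentric steps all centred at column 257.7, with the top face centre at row 145. The pile is therefore at about x 0.602, y 0.229. The pose readings are noisy by about 1 mm, so I'll average a few.

```bash
python3 - <<'E'
from h import *
P=[];E=[]
for i in range(6):
    s=snapshot('wrist'); P.append(s['pose'][:3,3]); E.append(state()['ee_pos']); 
print(np.mean(P,0).round(4),np.std(P,0).round(5),np.mean(E,0).round(4),np.std(E,0).round(5))
s['pose'][:3,3]=np.mean(P,0)
print(s['pose'].round(4))
cv2.imwrite('pics/w2b.png',s['image'][:,:,::-1]); np.save('pics/w2b.png.npy',{k:s[k] for k in s if k!='image'})
e=np.mean(E,0)
print('pile',[px2w(s,257.7,145,.082)], px2w(s,257.8,105+305/9,.013))
for n,u,v in [('A',329.5,220.5),('B',446.5,219),('D',407.5,137)]: print(n,px2w(s,u,v,.012))
im=s['image'][:,:,::-1]; cv2.imwrite('pics/c3.png',cv2.resize(im[110:250,295:475],None,fx=4.3,fy=4.2,interpolation=cv2.INTER_CUBIC))
E
```

```text
[0.6489 0.2331 0.4239] [6.0e-05 6.2e-04 3.9e-04] [0.564  0.2337 0.2656] [9.0e-05 2.2e-04 2.7e-04]
[[-2.700e-03  9.511e-01  3.088e-01  6.489e-01]
 [-1.000e+00 -2.600e-03 -8.000e-04  2.331e-01]
 [ 0.000e+00 -3.088e-01  9.511e-01  4.239e-01]
 [ 0.000e+00  0.000e+00  0.000e+00  1.000e+00]]
pile [array([0.6038617 , 0.22552177, 0.082     ])] [0.60389959 0.2238894  0.013     ]
A [0.4699023 0.1041502 0.012    ]
B [ 0.47206717 -0.08966924  0.012     ]
D [ 0.60597227 -0.00143205  0.012     ]
```

View pics/c3.png

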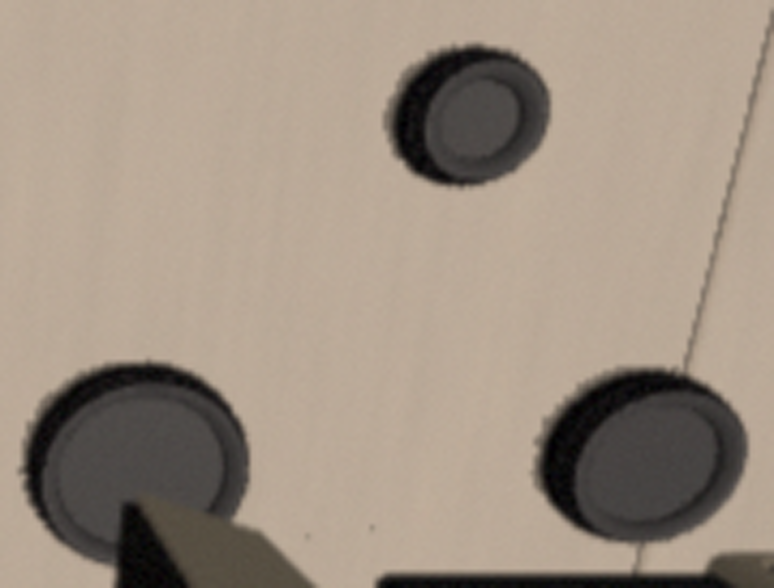

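```bash
python3 - <<'E'
from h import *
a=cv2.imread('pics/w2.png',0).astype(np.float32); b=cv2.imread('pics/w2b.png',0).astype(np.float32)
sh,_=cv2.phaseCorrelate(a[20:180,300:450].copy(),b[20:180,300:450].copy(),cv2.createHanningWindow((150,160),cv2.CV_32F)); print(sh)
s=load('w2b.png')
print('pile',px2w(s,257.7+sh[0],145+sh[1],.082),px2w(s,257.8+sh[0],105+305/9+sh[1],.013))
for n,u,v in [('A',327.3,222),('B',445.7,220),('D',406.6,138.3)]: print(n,px2w(s,u,v,.012))
print(state()['ee_pos'])
E
```

```text
(-2.982454016287093, 0.14841819852811966)
pile [0.60368643 0.22928141 0.082     ] [0.60369193 0.2283766  0.013     ]
A [0.46720232 0.10757787 0.012     ]
B [ 0.47027127 -0.08873813  0.012     ]
D [ 6.04049262e-01 -4.14779285e-04  1.20000000e-02]
[0.56411947 0.23396124 0.26595401]
```

```bash
python3 -m creep '[[[1.0,0.2,2.5,0,-0.1],[1.5,0.3,3.5,0,-0.1],[1.0,0,3.5,0,-0.1],[0.47,0,3.5,0,-0.1],[0,0,2,0,-0.1],[0,0,1,0,-0.1],[0,0,0,0,-0.1],[0,0,0,0,-0.1],[0,0,0,0,-0.1],[0,0,0,0,-0.1]]]' && python3 - <<'E'
from h import *
s=snap('wrist','w3.png'); print(np.mean([ (snapshot('side'),state()['ee_pos'])[1] for i in range(3)],0))
cv2.imwrite('pics/c4.png',cv2.resize(s['image'][120:320,130:380,::-1],None,fx=3,fy=3,interpolation=cv2.INTER_CUBIC))
E
```

```text
clock: 4.0
ee_pos: [0.6047, 0.2308, 0.1079]
tool_rot: [1.0, -0.0, 0.002, -0.001]
force: [-0.1, 0.5, 0.3]
width: 0.0417
grasp_force: 0.0
[0.60423397 0.23040884 0.10700457]
```

View pics/c4.png

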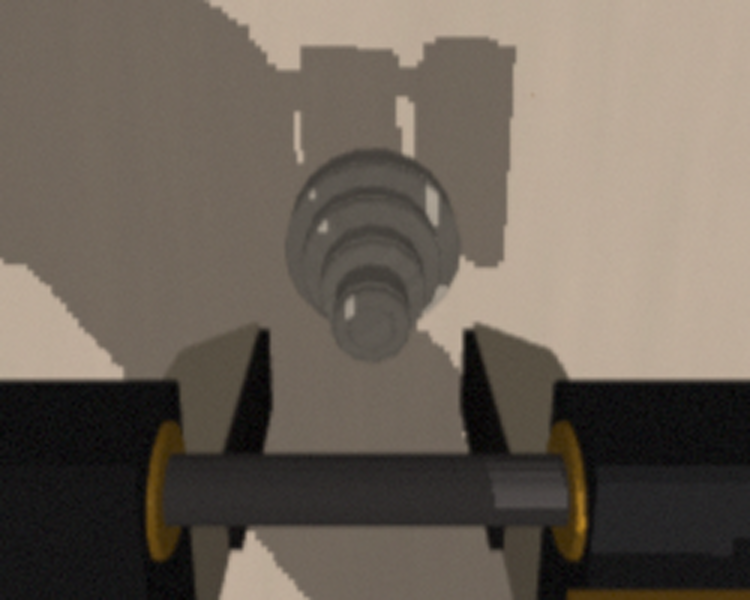

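Finger tips are centred at crop column 367 and the weight's top at about 370, which is 1 mm off. I'll check the x alignment numerically.

```bash
python3 - <<'E'
from h import *
s=load('w3.png'); print(px2w(s,130+370.5/3,120+322/3,.082), s['pose'][:3,3])
# tip z/row check: finger tip centre pixel at tcp height
print(w2px(s,(.6042,.2304,.107)))
E
```

```text
[0.60407254 0.22870327 0.082     ] [0.68904741 0.22966922 0.26654498]
(np.float64(251.11303857981815), np.float64(243.083799958679))
```

```bash
python3 -m creep '[[[0,0.06,1.2,0,-0.2],[0,0.06,1.2,0,-0.2],[0,0,0.9,0,-0.2],[0,0,0.4,0,-0.2],[0,0,0,0,-0.2],[0,0,0,0,-0.2],[0,0,0,0,-0.2],[0,0,0,0,-0.2]]]' 10; python3 -m creep '[[[0,0,0,0,-0.4],[0,0,0,0,-0.5],[0,0,0,0,-0.6],[0,0,0,0,-0.7],[0,0,0,0,-0.8],[0,0,0,0,-0.8],[0,0,0,0,-0.8]]]' 10
```

```text
clock: 4.87
ee_pos: [0.604, 0.2292, 0.0692]
tool_rot: [1.0, -0.0, 0.0, -0.0]
force: [0.2, 0.0, -0.2]
width: 0.0369
grasp_force: 0.0
clock: 5.45
ee_pos: [0.6038, 0.2289, 0.0689]
tool_rot: [1.0, -0.0, 0.0, -0.0]
force: [-0.2, -1.1, 3.1]
width: 0.0195
grasp_force: 10.0
```

```bash
python3 -m creep '[[[0,0,-0.5,0,-0.8],[0,0,-1.5,0,-0.8],[0,0,-2.0,0,-0.8],[0,1,-1.5,0,-0.8],[0,2.5,-0.5,0,-0.8],[0,3.5,0,0,-0.8],[0,3.5,0,0,-0.8],[0,3.5,0,0,-0.8],[0,3.5,0,0,-0.8],[0,2.5,0,0,-0.8]]]' 12;  python3 -m creep '[[[0,1.8,0,0,-0.8],[0,0.7,0,0,-0.8],[0,0.2,0,0,-0.8],[0,0,0,0,-0.8],[0,0,0,0,-0.8],[0,0,0,0,-0.8],[0,0,0,0,-0.8]]]' 12 && python3 - <<'E'
from h import *
s=snap('wrist','w4.png'); a=np.array([(snapshot('wrist')['pose'][:3,3],state()['ee_pos']) for i in range(4)]); print(a.mean(0),s['pose'][:3,3])
cv2.imwrite('pics/c5.png',cv2.resize(s['image'][110:310,130:380,::-1],None,fx=3,fy=3,interpolation=cv2.INTER_CUBIC))
E
```

```text
clock: 6.28
ee_pos: [0.6033, 0.0238, 0.1291]
tool_rot: [1.0, -0.002, 0.0, 0.001]
force: [-0.1, -0.7, -0.5]
width: 0.0194
grasp_force: 12.0
clock: 6.87
ee_pos: [0.6036, 0.0036, 0.1288]
tool_rot: [1.0, 0.001, 0.0, -0.0]
force: [-0.1, -0.4, -0.7]
width: 0.0196
grasp_force: 12.0
[[0.68843776 0.00209914 0.28712698]
 [0.6036129  0.00262934 0.12868733]] [0.68841947 0.00286015 0.28720229]
```

View pics/c5.png

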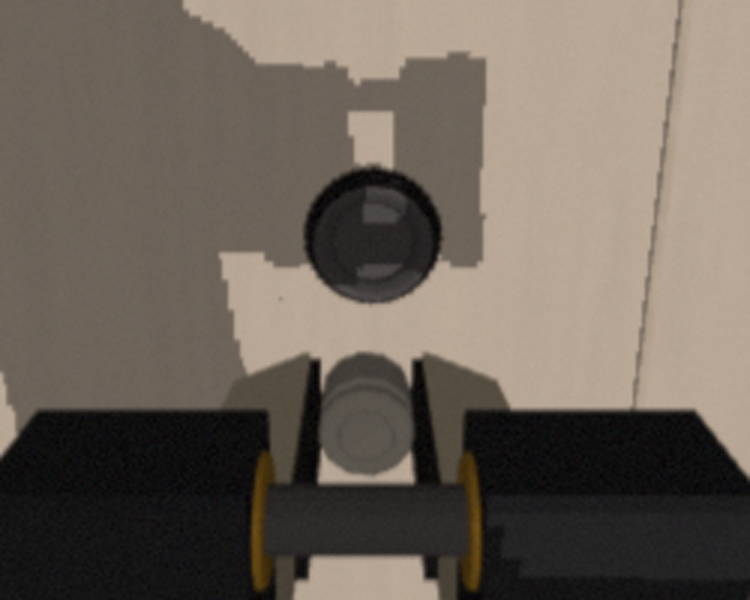

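The held weight is between the fingers at crop column 366. The case_20 well centre is at about (372,238).

```bash
python3 - <<'E'
from h import *
s=load('w4.png'); print(px2w(s,130+372.3/3,110+238/3,.012),px2w(s,130+372.5/3,110+235/3,.018), 'bottom of weight proj', px2w(s,130+366/3,110+378/3,.121),'top',px2w(s,130+366/3,110+432/3,.1415))
E
```

```text
[6.05154679e-01 4.43244894e-04 1.20000000e-02] [6.08060928e-01 4.30803911e-04 1.80000000e-02] bottom of weight proj [0.60479927 0.0026995  0.121     ] top [0.60289408 0.00269859 0.1415    ]
```

```bash
python3 -m creep '[[[0.08,0.12,1.5,0,-0.8],[0.07,0.1,2.5,0,-0.8],[0,0,2.5,0,-0.8],[0,0,1.8,0,-0.8],[0,0,1,0,-0.8],[0,0,0.6,0,-0.8],[0,0,0.3,0,-0.8],[0,0,0,0,-0.8],[0,0,0,0,-0.8],[0,0,0,0,-0.8]]]'; python3 -m creep '[[[0,0,0.1,0,-0.8],[0,0,0.1,0,-0.8],[0,0,0.1,0,-0.8],[0,0,0.1,0,-0.8],[0,0,0.1,0,-0.8],[0,0,0,0,-0.8],[0,0,0,0,-0.8]]]'
```

```text
clock: 7.95
ee_pos: [0.6059, -0.0002, 0.0278]
tool_rot: [1.0, -0.0, 0.001, -0.0]
force: [0.5, -1.8, -0.0]
width: 0.0194
grasp_force: 12.0
clock: 8.53
ee_pos: [0.605, -0.0003, 0.0216]
tool_rot: [1.0, -0.0, -0.0, 0.0]
force: [0.3, 0.2, -0.4]
width: 0.0196
grasp_force: 12.0
```

```bash
python3 -m creep '[[[0,0,0.05,0,-0.8],[0,0,0.05,0,-0.8],[0,0,0.05,0,-0.8],[0,0,0,0,-0.8],[0,0,0,0,-0.8]]]'; python3 -m creep '[[[0,0,0.04,0,-0.8],[0,0,0.04,0,-0.8],[0,0,0,0,-0.8],[0,0,0,0,-0.8]]]'; python3 - <<'E'
from h import *
s=snap('side','s2.png'); 
print(np.mean([(snapshot('side'),np.r_[state()['ee_pos'],state()['force']])[1] for i in range(4)],0).round(4))
im=s['image'][190:290,190:330,::-1]
cv2.imwrite('pics/c6.png',cv2.resize(im,None,fx=5,fy=5,interpolation=cv2.INTER_CUBIC))
E
```

```text
clock: 8.95
ee_pos: [0.6051, -0.0003, 0.0202]
tool_rot: [1.0, -0.0, -0.0, 0.0]
force: [-0.8, 0.2, 0.2]
width: 0.0193
grasp_force: 12.0
clock: 9.28
ee_pos: [0.6051, -0.0003, 0.0194]
tool_rot: [1.0, -0.0, -0.0, 0.0]
force: [1.1, 0.0, -0.3]
width: 0.0192
grasp_force: 12.0
[ 6.051e-01 -3.000e-04  1.940e-02 -3.851e-01 -5.100e-03 -7.454e-01]
```

```bash
python3 -m creep '[[[0,0,0.03,0,-0.8],[0,0,0.03,0,-0.8],[0,0,0,0,-0.8],[0,0,0,0,-0.8]]]'; python3 -c "
from h import *
print(np.mean([(snapshot('side'),np.r_[state()['ee_pos'],state()['force']])[1] for i in range(5)],0).round(4))"
```

```text
clock: 9.87
ee_pos: [0.6052, -0.0003, 0.0189]
tool_rot: [1.0, -0.0, 0.0, 0.0]
force: [-0.6, -0.9, 0.8]
width: 0.0194
grasp_force: 12.0
[ 6.0520e-01 -3.0000e-04  1.8900e-02 -1.2564e+00  2.9500e-02  2.1246e+00]
```

```bash
python3 -m creep '[[[0,0,0,0,-0.5],[0,0,0,0,-0.5],[0,0,0,0,-0.2],[0,0,0,0,-0.2],[0,0,-0.6,0,-0.1],[0,0,-1.6,0,0.1],[0,0,-2.5,0,0.1],[0,0,-3,0,0.1],[0,0,-2,0,0.1],[0,0,-1,0,0.1]]]' && python3 - <<'E'
from h import *
s=snap('wrist','w5.png')
cv2.imwrite('pics/c7.png',cv2.resize(s['image'][110:310,130:380,::-1],None,fx=2.4,fy=2.4,interpolation=cv2.INTER_CUBIC))
print(state()['ee_pos'])
E
```

```text
clock: 10.95
ee_pos: [0.6066, 0.0, 0.1292]
tool_rot: [1.0, -0.0, 0.002, -0.0]
force: [0.0, -0.6, 0.3]
width: 0.0502
grasp_force: 0.0
[6.06980166e-01 5.96979542e-05 1.29802355e-01]
```

View pics/c7.png

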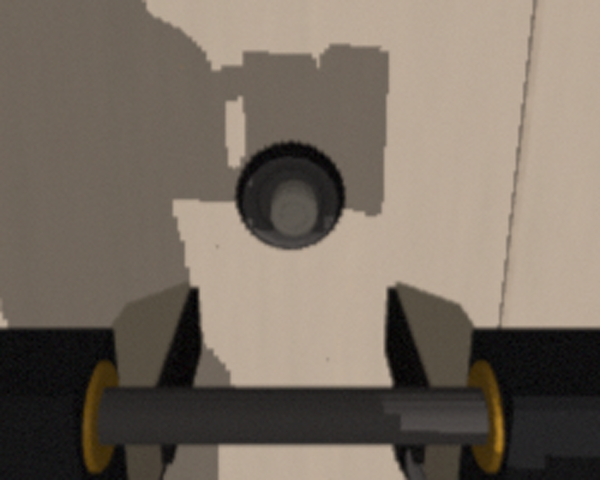

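weight_20 stands upright in its well (c7, about (290,205)). Back to the pile for weight_30.

```bash
python3 -m creep '[[[-0.06,-1.5,0,0,0.1],[-0.06,-2.6,0,0,0.1],[0,-3.4,0,0,0.1],[0,-3.4,0,0,0.1],[0,-3.4,0,0,0.1],[0,-3.4,0,0,0.1],[0,-2.6,0,0,0.1],[0,-1.6,0,0,0.1],[0,-0.8,0,0,0.1],[0,-0.2,0,0,0.1]]]'; python3 -m creep '[[[0,0,1,0,0.1],[0,0,1.2,0,0.1],[0,0,1.0,0,0.1],[0,0,0,0,0.1],[0,0,0,0,0.1],[0,0,0,0,0.1]]]' 12; python3 -c "
from h import *
s=snap('wrist','w6.png')
print(np.mean([(snapshot('side'),np.r_[state()['ee_pos'],state()['force']])[1] for i in range(4)],0).round(4), w2px(s,(.604,.2288,.062)))
cv2.imwrite('pics/c8.png',cv2.resize(s['image'][120:320,130:380,::-1],None,fx=3,fy=3,interpolation=cv2.INTER_CUBIC))"
```

```text
clock: 11.83
ee_pos: [0.6031, 0.2304, 0.1247]
tool_rot: [1.0, 0.001, -0.001, -0.0]
force: [-0.3, -0.6, -0.3]
width: 0.0505
grasp_force: 0.0
clock: 12.33
ee_pos: [0.6042, 0.2281, 0.0937]
tool_rot: [1.0, -0.001, -0.0, 0.0]
force: [-0.4, 0.4, 0.5]
width: 0.0503
grasp_force: 0.0
[0.6043 0.2287 0.0943 0.2139 0.3676 0.0124] (np.float64(249.83852745099145), np.float64(223.44246125405684))
```

View pics/c8.png

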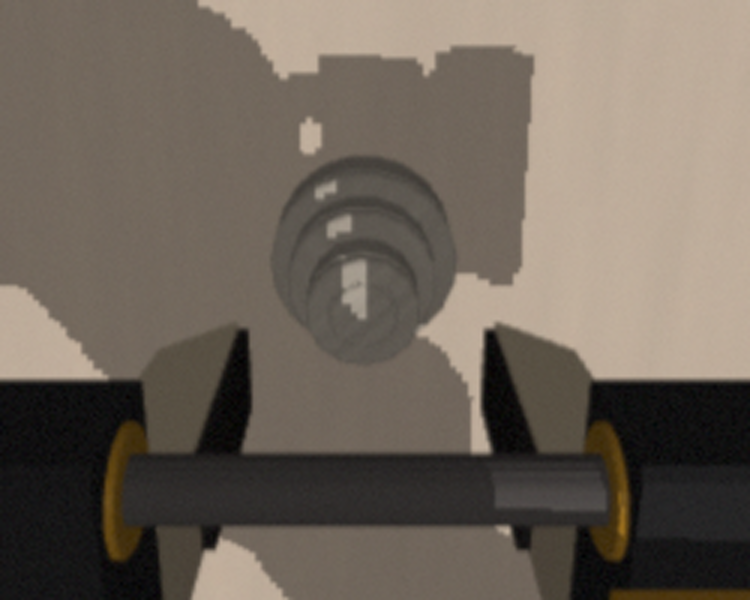

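weight_30's top is at crop (363,312) and the finger centre at 367, so it needs 1 mm toward +y. x agrees with the prediction.

```bash
python3 -m creep '[[[0,-0.1,1.2,0,0],[0,0,1.4,0,0],[0,0,1.0,0,0],[0,0,0.6,0,0],[0,0,0.08,0,0],[0,0,0,0,0],[0,0,0,0,-0.1],[0,0,0,0,-0.2],[0,0,0,0,-0.2],[0,0,0,0,-0.2]]]' 12; python3 -m creep '[[[0,0,0,0,-0.3],[0,0,0,0,-0.4],[0,0,0,0,-0.5],[0,0,0,0,-0.6],[0,0,0,0,-0.6],[0,0,0,0,-0.6],[0,0,0,0,-0.6]]]' 15; python3 -c "
from h import *
print(np.mean([(snapshot('side'),np.r_[state()['ee_pos'],state()['force']])[1] for i in range(4)],0).round(4))"
```

```text
clock: 13.42
ee_pos: [0.6043, 0.2298, 0.0515]
tool_rot: [1.0, -0.0, 0.0, -0.0]
force: [-0.2, -0.1, -0.9]
width: 0.0368
grasp_force: 0.0
clock: 14.0
ee_pos: [0.6041, 0.2296, 0.0512]
tool_rot: [1.0, -0.0, 0.0, 0.0]
force: [-1.7, -1.0, 4.4]
width: 0.0292
grasp_force: 15.0
[ 0.6041  0.2296  0.0512 -0.4838 -1.314   4.7461]
```

```bash
python3 -m creep '[[[0,0,-0.4,0,-0.6],[0,0,-1.2,0,-0.6],[0,0,-2.0,0,-0.6],[0,1,-2.2,0,-0.6],[0,2.4,-1.6,0,-0.6],[0,3.4,0,0,-0.6],[0,3.8,0,0,-0.6],[0,3.8,0,0,-0.6],[0,3.8,0,0,-0.6],[0.2,3.8,0,0,-0.6]]]' 18;  python3 -m creep '[[[0.2,3.8,0,0,-0.6],[0.2,3.8,0,0,-0.6],[0.3,3.8,0,0,-0.6],[0.3,3.8,0,0,-0.6],[0.2,3.4,0,0,-0.6],[0.2,2.6,0,0,-0.6],[0,1.8,0,0,-0.6],[0,1.0,0,0,-0.6],[0,0.4,0,0,-0.6],[0,0,0,0,-0.6]]]' ;python3 -m creep '[[[0,0,0,0,-0.6],[0,0,0,0,-0.6],[0,0,0,0,-0.6],[0,0,0,0,-0.6],[0,0,0,0,-0.6]]]'
cat >> h.py <<'E'
def findcase(fn,r,th=70,box=None):
    """silhouette fit of a black case near the expected place in a wrist picture"""
    s=load(fn); g=cv2.imread('pics/'+fn).max(2); u,v=[int(round(t)) for t in w2px(s,(*box,.012))]
    m=cv2.morphologyEx((g<th).astype(np.uint8),cv2.MORPH_CLOSE,np.ones((9,9),np.uint8))
    nl,l,stt,_=cv2.connectedComponentsWithStats(m); i=l[v,u]
    c=max(cv2.findContours((l==i).astype(np.uint8),0,1)[0],key=len)
    q=fitblob(s,c,r,0,.018,box); return (u,v),stt[i],(q.x*1000).round(1),q.fun.round(1)
E
python3 - <<'E'
from h import *
s=snap('wrist','w7.png'); a=np.array([(snapshot('wrist')['pose'][:3,3],state()['ee_pos']) for i in range(4)]); print(a.mean(0),s['pose'][:3,3])
for th in (60,80,100): print(findcase('w7.png',.0295,th,(.621,-.235)))
for th in (60,80,100): print(findcase('w4.png',.0245,th,(.605,-.0003)))
E
```

```text
clock: 15.03
ee_pos: [0.6055, 0.0083, 0.1259]
tool_rot: [1.0, 0.0, 0.0, -0.0]
force: [0.7, 0.2, -1.0]
width: 0.0291
grasp_force: 18.0
clock: 15.87
ee_pos: [0.6198, -0.2343, 0.1253]
tool_rot: [1.0, -0.0, 0.0, -0.0]
force: [0.0, -0.1, -1.7]
width: 0.0293
grasp_force: 18.0
clock: 16.28
ee_pos: [0.62, -0.2335, 0.1251]
tool_rot: [1.0, 0.0, 0.0, -0.0]
force: [0.1, 0.4, -0.9]
width: 0.0294
grasp_force: 18.0
[[ 0.70473177 -0.23481694  0.28347461]
 [ 0.61988048 -0.23411539  0.12504361]] [ 0.70482129 -0.23428262  0.28353903]
((252, 191), array([ 225,  162,   55,   48, 2095], dtype=int32), array([ 626.1, -234.5,   25.7]), array([ 2. , -2.2, -2. ,  2.2]))
((252, 191), array([ 225,  161,   56,   53, 2286], dtype=int32), array([ 624.4, -235. ,   27.3]), array([ 1. , -1.1, -1. ,  1.1]))
((252, 191), array([    0,   147,   512,   237, 74608], dtype=int32), array([ 458.2, -238.5,  250.1]), array([ 45.1, -43.5, -45. ,  70.4]))
((255, 189), array([ 231,  166,   46,   41, 1488], dtype=int32), array([608.2,   1.1,  21.8]), array([ 1.7, -1.8, -1.7,  1.8]))
((255, 189), array([ 231,  166,   47,   45, 1627], dtype=int32), array([6.059e+02, 6.000e-01, 2.310e+01]), array([ 0.9, -1. , -0.9,  1. ]))
((255, 189), array([ 231,  165,   47,   46, 1677], dtype=int32), array([6.064e+02, 6.000e-01, 2.340e+01]), array([ 0.6, -0.7, -0.6,  0.7]))
```

```bash
cat >> h.py <<'E'
def topfit(fn,r,th,box):
    "fixed radius, fit left/right/top extents (half pixel grown)"
    from scipy.optimize import least_squares
    s=load(fn); b=findcase(fn,r,th,box)[1]; o=np.array([b[0]-.5,b[0]+b[2]-.5,b[1]-.5,b[1]+b[3]-.5])
    def f(q):
        h=sil(s,q[0],q[1],r,0,.018)[:,0]; return np.array([h[:,0].min(),h[:,0].max(),h[:,1].min(),h[:,1].max()])-o
    q=least_squares(lambda q:f(q)[:3],box,diff_step=1e-2).x; return (q*1000).round(1),f(q).round(1)
E
python3 - <<'E'
from h import *
for th in (75,85,90,95): print(th,topfit('w7.png',.0295,th,(.621,-.235)),topfit('w4.png',.0245,th,(.605,-.0003)))
E
```

```text
75 (array([ 621.5, -235. ]), array([-0.5,  0.5,  0. ,  5.9])) (array([6.04e+02, 6.00e-01]), array([ 0.1, -0.1, -0. ,  3.2]))
85 (array([ 652.2, -238. ]), array([ 226.5, -226.5,  -15.5, -192.5])) (array([6.051e+02, 6.000e-01]), array([ 0.1, -0.1, -0. ,  2.3]))
90 (array([ 652.2, -238. ]), array([ 226.5, -226.5,  -15.5, -192.5])) (array([6.051e+02, 6.000e-01]), array([ 0.1, -0.1, -0. ,  2.3]))
95 (array([ 652.2, -238. ]), array([ 226.5, -226.5,  -15.5, -192.5])) (array([6.051e+02, 6.000e-01]), array([ 0.1, -0.1, -0. ,  2.3]))
```

```bash
python3 -m creep '[[[0.13,0.05,1.5,0,-0.6],[0.12,0.05,2.5,0,-0.6],[0,0,2.5,0,-0.6],[0,0,1.8,0,-0.6],[0,0,1,0,-0.6],[0,0,0.5,0,-0.6],[0,0,0.3,0,-0.6],[0,0,0.1,0,-0.6],[0,0,0.1,0,-0.6],[0,0,0,0,-0.6]]]'; python3 -m creep '[[[0,0,0.05,0,-0.6],[0,0,0.05,0,-0.6],[0,0,0,0,-0.6],[0,0,0,0,-0.6],[0,0,0,0,-0.6]]]'; python3 -c "
from h import *
print(np.mean([(snapshot('side'),np.r_[state()['ee_pos'],state()['force']])[1] for i in range(4)],0).round(4))"
```

```text
clock: 17.37
ee_pos: [0.623, -0.2355, 0.0229]
tool_rot: [1.0, -0.0, 0.001, 0.0]
force: [-0.1, 0.4, -0.5]
width: 0.029
grasp_force: 18.0
clock: 17.78
ee_pos: [0.6224, -0.2354, 0.0211]
tool_rot: [1.0, -0.0, 0.0, 0.0]
force: [0.0, -1.0, -1.1]
width: 0.0294
grasp_force: 18.0
[ 0.6224 -0.2353  0.0211 -0.1896 -0.198  -1.1389]
```

```bash
python3 -m creep '[[[0,0,0.06,0,-0.6],[0,0,0.06,0,-0.6],[0,0,0.06,0,-0.6],[0,0,0,0,-0.6],[0,0,0,0,-0.6],[0,0,0,0,-0.6]]]'; python3 -c "
from h import *
print(np.mean([(snapshot('side'),np.r_[state()['ee_pos'],state()['force']])[1] for i in range(4)],0).round(4))"
```

```text
clock: 18.48
ee_pos: [0.6223, -0.2353, 0.0193]
tool_rot: [1.0, -0.0, -0.0, 0.0]
force: [-1.9, 0.5, 1.4]
width: 0.0292
grasp_force: 18.0
[ 0.6224 -0.2353  0.0193 -0.3291  0.7142  0.3772]
```

```bash
python3 -m creep '[[[0,0,0.03,0,-0.6],[0,0,0,0,-0.6],[0,0,0,0,-0.6],[0,0,0,0,-0.6]]]'; python3 -m creep '[[[0,0,0,0,-0.35],[0,0,0,0,-0.3],[0,0,0,0,-0.1],[0,0,0,0,0],[0,0,-0.6,0,0.1],[0,0,-1.6,0,0.2],[0,0,-2.5,0,0.3],[0,0,-3,0,0.3],[0,0,-2,0,0.3],[0,0,-1,0,0.3]]]' && python3 - <<'E'
from h import *
s=snap('wrist','w8.png')
cv2.imwrite('pics/c9.png',cv2.resize(s['image'][110:310,130:380,::-1],None,fx=2.4,fy=2.4,interpolation=cv2.INTER_CUBIC))
print(state()['ee_pos'])
E
```

```text
clock: 19.02
ee_pos: [0.6224, -0.2354, 0.0192]
tool_rot: [1.0, -0.0, 0.0, 0.0]
force: [-2.6, -0.7, 5.8]
width: 0.0297
grasp_force: 18.0
clock: 19.85
ee_pos: [0.624, -0.2355, 0.1296]
tool_rot: [1.0, -0.0, 0.002, 0.001]
force: [1.8, -0.1, 0.1]
width: 0.0595
grasp_force: 0.0
[ 0.62430872 -0.23567109  0.13014785]
```

View pics/c9.png

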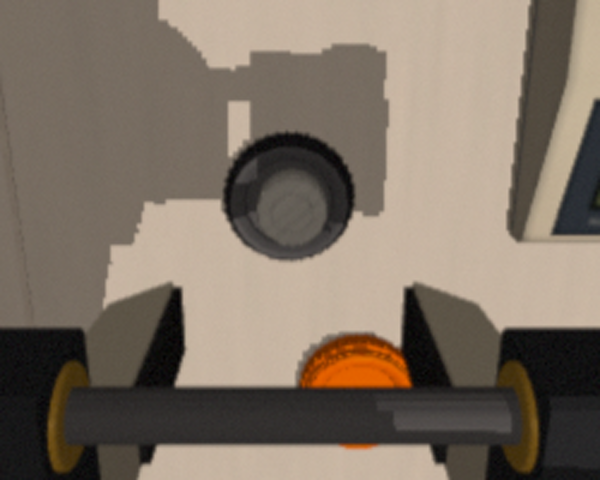

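weight_30 stands in the well (c9, (292,205)), and the orange look-alike is untouched. Next is weight_42.

```bash
python3 -m creep '[[[-0.2,-1.5,0,0,0.3],[-0.2,-2.6,0,0,0.3],[-0.2,-3.6,0,0,0.3],[-0.2,-3.8,0,0,0.3],[-0.2,-3.8,0,0,0.3],[-0.2,-3.8,0,0,0.3],[-0.2,-3.8,0,0,0.3],[-0.2,-3.8,0,0,0.3],[-0.24,-3.8,0,0,0.3],[0,-3.8,0,0,0.3]]]'; python3 -m creep '[[[0,-3.6,0,0,0.3],[0,-3.2,0,0,0.3],[0,-2.6,0,0,0.3],[0,-1.6,0,0,0.3],[0,-0.9,0.5,0,0.3],[0,-0.3,1.0,0,0.3],[0,0,1.5,0,0.3],[0,0,1.5,0,0.3],[0,0,0.5,0,0.3],[0,0,0,0,0.3]]]'; python3 -m creep '[[[0,0,0,0,0.3],[0,0,0,0,0.3],[0,0,0,0,0.3]]]';  python3 -c "
from h import *
s=snap('wrist','w9.png')
print(np.mean([(snapshot('side'),np.r_[state()['ee_pos'],state()['force']])[1] for i in range(4)],0).round(4))
print(w2px(s,(.604,.2296,.044)))
g=cv2.cvtColor(s['image'],cv2.COLOR_RGB2GRAY)
c=cv2.HoughCircles(cv2.resize(g[150:260,190:320],None,fx=4,fy=4,interpolation=cv2.INTER_CUBIC),cv2.HOUGH_GRADIENT_ALT,1.5,2,param1=60,param2=0.7,minRadius=60,maxRadius=200)
print(None if c is None else [(190+q[0]/4,150+q[1]/4,q[2]/4) for q in c[0]])"
```

```text
clock: 20.73
ee_pos: [0.6017, 0.1101, 0.1241]
tool_rot: [1.0, 0.0, -0.002, 0.0]
force: [0.8, 0.2, -0.9]
width: 0.0595
grasp_force: 0.0
clock: 21.57
ee_pos: [0.6027, 0.2274, 0.0731]
tool_rot: [1.0, -0.001, -0.002, 0.001]
force: [-0.2, -0.8, 0.5]
width: 0.0598
grasp_force: 0.0
clock: 21.82
ee_pos: [0.6046, 0.2296, 0.0767]
tool_rot: [1.0, -0.0, 0.001, -0.0]
force: [-0.3, -0.2, -0.0]
width: 0.0597
grasp_force: 0.0
[ 0.6044  0.2298  0.0765  0.1494 -0.0417 -0.1637]
(np.float64(250.8516324748288), np.float64(223.5408847412183))
[(np.float32(251.5), np.float32(214.875), np.float32(32.398903)), (np.float32(250.75), np.float32(220.5), np.float32(29.10446)), (np.float32(254.5), np.float32(220.125), np.float32(26.035767)), (np.float32(256.75), np.float32(214.125), np.float32(30.228422)), (np.float32(252.625), np.float32(207.0), np.float32(30.647678)), (np.float32(242.875), np.float32(214.875), np.float32(16.907158)), (np.float32(239.5), np.float32(218.25), np.float32(20.167517))]
```

```bash
python3 -m creep '[[[0,0,1.2,0,0.2],[0,0,1.4,0,0.2],[0,0,1.0,0,0.2],[0,0,0.6,0,0.2],[0,0,0.1,0,0.2],[0,0,0,0,0.2],[0,0,0,0,0.1],[0,0,0,0,0.05],[0,0,0,0,0],[0,0,0,0,0]]]' 15; python3 -m creep '[[[0,0,0,0,-0.05],[0,0,0,0,-0.1],[0,0,0,0,-0.2],[0,0,0,0,-0.3],[0,0,0,0,-0.3],[0,0,0,0,-0.3],[0,0,0,0,-0.3]]]' 22; python3 -c "
from h import *
print(np.mean([(snapshot('side'),np.r_[state()['ee_pos'],state()['force']])[1] for i in range(4)],0).round(4))"
```

```text
clock: 22.9
ee_pos: [0.6044, 0.2298, 0.0334]
tool_rot: [1.0, -0.0, 0.0, -0.0]
force: [0.4, -0.3, 0.2]
width: 0.0465
grasp_force: 0.0
clock: 23.48
ee_pos: [0.6042, 0.2295, 0.0331]
tool_rot: [1.0, -0.0, 0.0, 0.0]
force: [-1.2, -1.8, 4.8]
width: 0.0414
grasp_force: 22.0
[ 0.6042  0.2295  0.0331 -0.9062 -2.4945  5.1452]
```

```bash
python3 -m creep '[[[0,0,-0.4,0,-0.3],[0,0,-1.2,0,-0.3],[0,0,-2.0,0,-0.3],[0,0,-2.8,0,-0.3],[-0.6,1.4,-1.8,0,-0.3],[-1,2.4,-1,0,-0.3],[-1.4,3.2,0,0,-0.3],[-1.4,3.4,0,0,-0.3],[-1.4,3.4,0,0,-0.3],[-1.4,3.4,0,0,-0.3]]]' 25;  python3 -m creep '[[[-1.4,3.4,0,0,-0.3],[-1.4,3.2,0,0,-0.3],[-1.3,3.0,0,0,-0.3],[-1,2.4,0,0,-0.3],[-0.6,1.5,0,0,-0.3],[-0.3,0.7,0,0,-0.3],[-0.1,0.3,0,0,-0.3],[0,0,0,0,-0.3],[0,0,0,0,-0.3],[0,0,0,0,-0.3]]]' ;python3 -m creep '[[[0,0,0,0,-0.3],[0,0,0,0,-0.3],[0,0,0,0,-0.3],[0,0,0,0,-0.3]]]'
python3 - <<'E'
from h import *
s=snap('wrist','w10.png'); a=np.array([(snapshot('wrist')['pose'][:3,3],state()['ee_pos']) for i in range(4)]); print(a.mean(0),s['pose'][:3,3])
for th in (60,75,85): print(findcase('w10.png',.0355,th,(.4715,-.088)),topfit('w10.png',.0355,th,(.4715,-.088)))
E
```

```text
clock: 24.52
ee_pos: [0.5312, 0.0568, 0.1257]
tool_rot: [1.0, 0.0, 0.0, -0.0]
force: [0.9, -0.4, -1.7]
width: 0.0411
grasp_force: 25.0
clock: 25.35
ee_pos: [0.4717, -0.0857, 0.1251]
tool_rot: [1.0, 0.001, 0.0, -0.0]
force: [-0.6, 0.7, -2.4]
width: 0.0412
grasp_force: 25.0
clock: 25.68
ee_pos: [0.4711, -0.0869, 0.1249]
tool_rot: [1.0, 0.0, -0.0, -0.0]
force: [-0.6, 0.4, -1.2]
width: 0.0413
grasp_force: 25.0
[[ 0.55585145 -0.08800092  0.28330948]
 [ 0.47099411 -0.08721396  0.12488659]] [ 0.55591707 -0.08775287  0.28328522]
((252, 191), array([ 220,  158,   67,   56, 2668], dtype=int32), array([477. , -88.9,  31.1]), array([ 2.8, -3. , -2.8,  3. ])) (array([469.8, -89. ]), array([-0.7,  0.7,  0.1, 12.5]))
((252, 191), array([ 220,  158,   67,   69, 3300], dtype=int32), array([469.6, -89. ,  34.7]), array([-0.5,  0.5,  0.5, -0.5])) (array([469.8, -89. ]), array([-0.7,  0.7,  0.1, -0.5]))
((252, 191), array([    0,   157,   512,   227, 58943], dtype=int32), array([303.7, -91.9, 250.1]), array([ 46.1, -47.5, -46. ,  72.9])) (array([489.6, -91.5]), array([ 221. , -221. ,  -17.9, -174.7]))
```

```bash
python3 -m creep '[[[-0.05,0.08,1.5,0,-0.3],[-0.05,0.08,2.5,0,-0.3],[0,0,2.5,0,-0.3],[0,0,1.8,0,-0.3],[0,0,1,0,-0.3],[0,0,0.5,0,-0.3],[0,0,0.3,0,-0.3],[0,0,0.1,0,-0.3],[0,0,0.1,0,-0.3],[0,0,0,0,-0.3]]]'; python3 -m creep '[[[0,0,0.06,0,-0.3],[0,0,0.06,0,-0.3],[0,0,0.06,0,-0.3],[0,0,0.06,0,-0.3],[0,0,0,0,-0.3],[0,0,0,0,-0.3],[0,0,0,0,-0.3]]]'; python3 -c "
from h import *
print(np.mean([(snapshot('side'),np.r_[state()['ee_pos'],state()['force']])[1] for i in range(4)],0).round(4))"
```

```text
clock: 26.77
ee_pos: [0.4706, -0.089, 0.0226]
tool_rot: [1.0, -0.0, 0.001, 0.0]
force: [0.2, -0.3, -1.2]
width: 0.041
grasp_force: 25.0
clock: 27.35
ee_pos: [0.47, -0.0889, 0.0195]
tool_rot: [1.0, -0.0, 0.0, 0.0]
force: [0.8, -1.0, -1.5]
width: 0.0409
grasp_force: 25.0
[ 0.47   -0.0889  0.0195  0.2833 -0.3165 -1.5522]
```

```bash
python3 -m creep '[[[0,0,0.03,0,-0.3],[0,0,0.03,0,-0.3],[0,0,0,0,-0.3],[0,0,0,0,-0.3],[0,0,0,0,-0.3],[0,0,0,0,-0.3]]]'; python3 -c "
from h import *
print(np.mean([(snapshot('side'),np.r_[state()['ee_pos'],state()['force']])[1] for i in range(4)],0).round(4))"
```

```text
clock: 28.05
ee_pos: [0.47, -0.0889, 0.019]
tool_rot: [1.0, -0.0, 0.0, 0.0]
force: [-0.6, 0.2, 3.1]
width: 0.0413
grasp_force: 25.0
[ 0.4701 -0.0888  0.019  -1.4875 -0.0218  3.5687]
```

```bash
python3 -m creep '[[[0,0,0,0,-0.05],[0,0,0,0,0.05],[0,0,0,0,0.15],[0,0,0,0,0.25],[0,0,-0.6,0,0.3],[0,0,-1.6,0,0.4],[0,0,-2.5,0,0.5],[0,0,-3,0,0.6],[0.3,-0.8,-2,0,0.7],[0.7,-1.7,-1,0,0.7]]]'; python3 -m creep '[[[1.2,-2.7,0,0,0.7],[1.4,-3.4,0,0,0.7],[1.4,-3.4,0,0,0.7],[1.4,-3.4,0,0,0.7],[1.4,-3.4,0,0,0.7],[1.4,-3.4,0,0,0.7],[1.4,-3.2,0,0,0.7],[1.2,-2.6,0,0,0.7],[1,-1.6,0,0,0.7],[0.6,-0.24,0,0,0.7]]]';python3 -m creep '[[[0,0,1.5,0,0.7],[0,0,2,0,0.7],[0,0,2,0,0.7],[0,0,1,0,0.7],[0,0,0.5,0,0.7],[0,0,0,0,0.7],[0,0,0,0,0.7],[0,0,0,0,0.7],[0,0,0,0,0.7]]]';  python3 -c "
from h import *
s=snap('wrist','w11.png')
print(np.mean([(snapshot('side'),np.r_[state()['ee_pos'],state()['force']])[1] for i in range(4)],0).round(4))
print([w2px(s,(x,.2295,.026)) for x in (.604,.632,.576)])
cv2.imwrite('pics/c10.png',cv2.resize(s['image'][120:320,130:380,::-1],None,fx=3,fy=3,interpolation=cv2.INTER_CUBIC))"
```

```text
clock: 29.08
ee_pos: [0.4805, -0.0657, 0.1288]
tool_rot: [1.0, -0.002, 0.001, 0.001]
force: [-0.3, 0.0, -0.8]
width: 0.0772
grasp_force: 0.0
clock: 29.92
ee_pos: [0.604, 0.2145, 0.1263]
tool_rot: [1.0, 0.002, 0.0, -0.001]
force: [-0.5, 0.6, -0.2]
width: 0.0782
grasp_force: 0.0
clock: 30.67
ee_pos: [0.6048, 0.2098, 0.0571]
tool_rot: [1.0, -0.0, 0.001, -0.0]
force: [0.7, -0.0, 0.2]
width: 0.0776
grasp_force: 0.0
[ 0.6044  0.2096  0.0565  0.4704 -0.3246  0.2267]
[(np.float64(225.12189912513261), np.float64(224.57854294610829)), (np.float64(223.92706352980085), np.float64(189.7061859810571)), (np.float64(226.22120686537409), np.float64(256.66283310445516))]
```

View pics/c10.png

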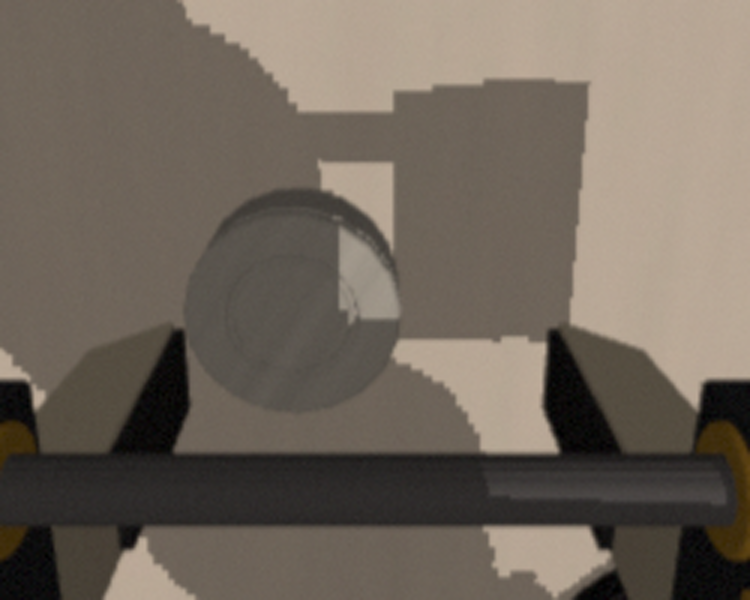

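The y sum came up 2 cm short. weight_56's top centre is at crop (292,308), clear of the fingers, so I'll correct before descending.

```bash
python3 -c "
from h import *
s=load('w11.png'); print(px2w(s,130+292.5/3,120+308/3,.026), s['pose'][:3,3],state()['ee_pos'], px2w(s,130+367.5/3,120+330/3,.0565))"; python3 -m creep '[[[0,-0.4,0,0,0.7],[0,-0.7,0,0,0.7],[0,-0.5,0,0,0.7],[0,-0.22,0,0,0.7],[0,0,0,0,0.7],[0,0,0,0,0.7],[0,0,0,0,0.7]]]'
```

```text
[0.60559689 0.2276258  0.026     ] [0.6893223  0.20879066 0.21567147] [0.6042662  0.20957817 0.05628141] [0.61387278 0.20850876 0.0565    ]
clock: 31.5
ee_pos: [0.6041, 0.2274, 0.0558]
tool_rot: [1.0, -0.0, -0.0, 0.0]
force: [0.6, -0.4, -0.1]
width: 0.0779
grasp_force: 0.0
```

```bash
python3 -m creep '[[[0.05,-0.08,0.8,0,0.7],[0,0,1.3,0,0.6],[0,0,1.2,0,0.5],[0,0,0.8,0,0.5],[0,0,0.5,0,0.5],[0,0,0,0,0.5],[0,0,0,0,0.4],[0,0,0,0,0.35],[0,0,0,0,0.3],[0,0,0,0,0.3]]]' 20; python3 -m creep '[[[0,0,0,0,0.25],[0,0,0,0,0.2],[0,0,0,0,0.1],[0,0,0,0,0],[0,0,0,0,0],[0,0,0,0,0],[0,0,0,0,0]]]' 40; python3 -c "
from h import *
print(np.mean([(snapshot('side'),np.r_[state()['ee_pos'],state()['force']])[1] for i in range(4)],0).round(4))"
```

```text
clock: 32.33
ee_pos: [0.605, 0.2287, 0.0105]
tool_rot: [1.0, -0.0, 0.0, -0.0]
force: [-0.4, 0.5, -0.1]
width: 0.06
grasp_force: 0.0
clock: 32.92
ee_pos: [0.6048, 0.2288, 0.0103]
tool_rot: [1.0, -0.0, 0.0, -0.0]
force: [-0.6, 0.4, 5.4]
width: 0.0552
grasp_force: 40.0
[ 0.6048  0.2288  0.0102 -1.1206  0.6687  5.1041]
```

```bash
python3 -m creep '[[[0,0,-0.4,0,0],[0,0,-1.2,0,0],[0,0,-2.0,0,0],[0,0,-2.8,0,0],[0,0,-2.8,0,0],[-0.5,0.4,-1.8,0,0],[-1,0.9,-0.5,0,0],[-1.6,1.4,0,0,0],[-2,1.8,0,0,0],[-2,1.8,0,0,0]]]' 45;  python3 -m creep '[[[-2,1.8,0,0,0],[-2,1.8,0,0,0],[-1.4,1.2,0,0,0],[-0.8,0.7,0,0,0],[-0.4,0.4,0,0,0],[0,0,0,0,0],[0,0,0,0,0],[0,0,0,0,0],[0,0,0,0,0],[0,0,0,0,0]]]'
python3 - <<'E'
from h import *
s=snap('wrist','w12.png'); a=np.array([(snapshot('wrist')['pose'][:3,3],state()['ee_pos']) for i in range(4)]); print(a.mean(0),s['pose'][:3,3])
for th in (60,75,85): print(findcase('w12.png',.0425,th,(.467,.107)),topfit('w12.png',.0425,th,(.467,.107)))
E
```

```text
clock: 33.95
ee_pos: [0.5323, 0.1647, 0.1251]
tool_rot: [1.0, 0.0, -0.0, 0.0]
force: [-0.5, -0.2, -4.5]
width: 0.0549
grasp_force: 45.0
clock: 34.78
ee_pos: [0.468, 0.1073, 0.1248]
tool_rot: [1.0, 0.0, 0.0, -0.0]
force: [0.0, -0.0, -4.4]
width: 0.055
grasp_force: 45.0
[[0.55258904 0.10608399 0.28321333]
 [0.46767712 0.10682917 0.1248192 ]] [0.55284976 0.10640859 0.28326728]
((251, 193), array([ 212,  152,   79,   62, 3535], dtype=int32), array([477. , 107.4,  35.8]), array([ 4.1, -4.4, -4.1,  4.5])) (array([466.1, 107.4]), array([-1.5,  1.5,  0.1, 19. ]))
((251, 193), array([    0,   151,   512,   233, 51202], dtype=int32), array([303.7, 102.4, 249.8]), array([ 45.7, -44.3, -45.7,  71.5])) (array([488.3, 102.6]), array([ 214.2, -213.8,  -20.5, -170. ]))
((251, 193), array([    0,   151,   512,   233, 61072], dtype=int32), array([303.7, 102.4, 249.8]), array([ 45.7, -44.3, -45.7,  71.5])) (array([488.3, 102.6]), array([ 214.2, -213.8,  -20.5, -170. ]))
```

```bash
python3 -m creep '[[[-0.07,-0.04,1.5,0,0],[-0.08,0,2.5,0,0],[0,0,2.5,0,0],[0,0,1.6,0,0],[0,0,0.9,0,0],[0,0,0.5,0,0],[0,0,0.2,0,0],[0,0,0.1,0,0],[0,0,0.1,0,0],[0,0,0,0,0]]]'; python3 -m creep '[[[0,0,0.06,0,0],[0,0,0.06,0,0],[0,0,0.06,0,0],[0,0,0.06,0,0],[0,0,0,0,0],[0,0,0,0,0],[0,0,0,0,0]]]'; python3 -c "
from h import *
print(np.mean([(snapshot('side'),np.r_[state()['ee_pos'],state()['force']])[1] for i in range(4)],0).round(4))"
```

```text
clock: 35.87
ee_pos: [0.4666, 0.1071, 0.0265]
tool_rot: [1.0, -0.0, 0.001, -0.0]
force: [0.0, -0.0, -6.0]
width: 0.055
grasp_force: 45.0
clock: 36.45
ee_pos: [0.466, 0.107, 0.0235]
tool_rot: [1.0, -0.0, -0.0, 0.0]
force: [-0.6, 0.0, -5.0]
width: 0.0553
grasp_force: 45.0
[ 0.4661  0.1069  0.0235 -0.128  -0.3527 -5.6656]
```

```bash
python3 -m creep '[[[0,0,0.06,0,0],[0,0,0.06,0,0],[0,0,0.02,0,0],[0,0,0,0,0],[0,0,0,0,0],[0,0,0,0,0]]]'; python3 -c "
from h import *
print(np.mean([(snapshot('side'),np.r_[state()['ee_pos'],state()['force']])[1] for i in range(4)],0).round(4))"
```

```text
clock: 37.15
ee_pos: [0.4661, 0.1069, 0.0222]
tool_rot: [1.0, -0.0, 0.0, 0.0]
force: [-1.1, -0.9, -1.3]
width: 0.0552
grasp_force: 45.0
[ 0.4661  0.1069  0.0222 -0.5098 -0.5872 -0.7689]
```

```bash
python3 -m creep '[[[0,0,0.03,0,0],[0,0,0,0,0],[0,0,0,0,0],[0,0,0,0,0]]]'; python3 -m creep '[[[0,0,0,0,0.25],[0,0,0,0,0.3],[0,0,0,0,0.4],[0,0,0,0,0.5],[0,0,-0.6,0,0.5],[0,0,-1.6,0,0.5],[0,0,-2.5,0,0.5],[0,0,-3,0,0.5],[0,0,-3,0,0.5],[0,0,-3,0,0.5]]]'; python3 -m creep '[[[-0.5,0,-3,0,0.5],[-1,0,-2,0,0.5],[-1,0,-1,0,0.5],[0,0,0,0,0.5],[0,0,0,0,0.5],[0,0,0,0,0.5]]]'; python3 - <<'E'
from h import *
s=snap('wrist','w13.png'); b=snap('side','s3.png')
A=cv2.resize(s['image'][20:245,90:500],(800,420),interpolation=cv2.INTER_CUBIC)
B=cv2.resize(b['image'][150:280,200:345],(200,180)); B=cv2.resize(b['image'][120:300,170:350],(300,180),interpolation=cv2.INTER_CUBIC); 
z=np.zeros((180,800,3),np.uint8); z[:,:300]=B
cv2.imwrite('pics/c11.png',np.vstack([A,z])[:,:,::-1])
E
```

```text
clock: 37.68
ee_pos: [0.4661, 0.1069, 0.0222]
tool_rot: [1.0, -0.0, 0.0, 0.0]
force: [-2.8, -1.7, 6.1]
width: 0.0549
grasp_force: 45.0
clock: 38.52
ee_pos: [0.4656, 0.1071, 0.1606]
tool_rot: [1.0, 0.0, -0.0, -0.0]
force: [1.0, 1.3, 0.0]
width: 0.069
grasp_force: 0.0
clock: 39.02
ee_pos: [0.4411, 0.1066, 0.2182]
tool_rot: [1.0, -0.0, -0.0, 0.0]
force: [0.5, -0.9, -0.0]
width: 0.069
grasp_force: 0.0
```

View pics/c11.png

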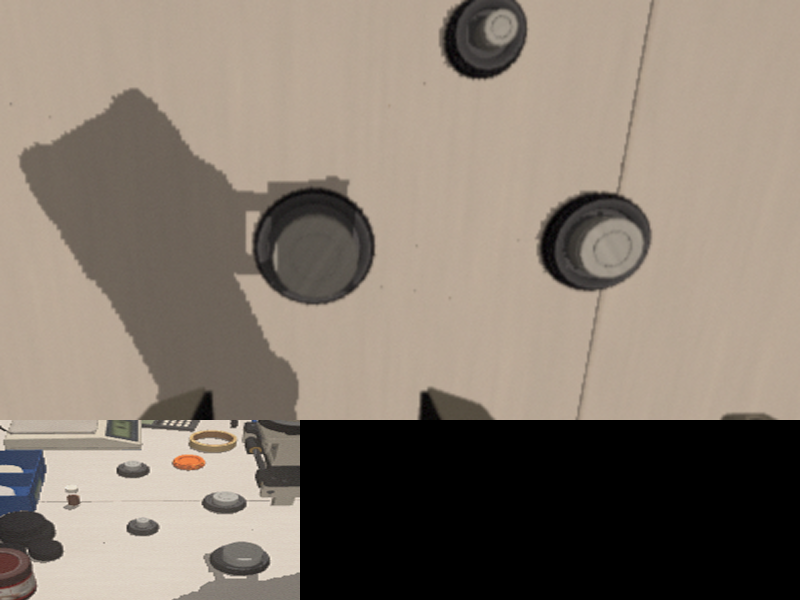

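All four weights stand upright in their wells: 56 at (315,250), 42 at (610,247) and 20 at (500,25) in the wrist half, and 30 at (133,467) in the side inset. The vial (72,497) and tape (213,440) are undisturbed, and the arm is clear.

```bash
python3 -c "
from plant import *
print(sign_off())"
```

```text
the job is handed in; nothing more can be done
None
```

All four check weights stand upright in their own cases, the vial, tape, lids and orange look-alike were left alone, and the job was handed in at about 39 s on the robot's clock.

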